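# Hold the receipt printer's cover open for a paper change

### The job

The receipt printer needs a new paper roll: turn its cover-release knob clockwise to the stop and let go so that it springs back, which frees the cover. Then take the cover by its bar handle, raise it to 45 degrees from closed (within 6 degrees) and finish still holding it steady there, so that a colleague can drop the roll in. Leave the other things on the counter where they are.

Things in the scene. Friction and masses are not known exactly. Their poses are not given: they have to be found in the camera images.
- printer: receipt printer, grey and black box 190 (x) x 200 (y) mm, 86 high, fixed to the counter. Origin: centre of its underside; x points from its front (robot side) to its back, y to its left, z up. On top, left: the cover (172 long in x, 145 wide in y, front edge 2 mm behind the printer's front edge; top face 90 above the counter when closed); right: a strip with the release knob
- knob_grip (a point): grip point of the cover-release knob, on its upright axis, 130 mm above the counter, at x -40, y -72 mm in the printer's frame. Round flange 44 across (top 98 above the counter) with an upright grip bar 11 thick, 44 long, 38 tall (top 136). The point turns with the knob: x along the bar, y across it (fingers close along y). At rest the bar is parallel to the printer's x
- knob (a joint): turn of the release knob, rad: 0 at rest, grows clockwise seen from above, stop at 1.2. A spring turns it back to 0 when let go (0.16 N m at the stop). Its latch tab holds the closed cover down; past about 1.0 the cover is free, pops ajar by itself and stays ajar when the knob springs back
- cover_handle (a point): middle of the cover's bar handle: round bar 12 mm thick, parallel to the hinge (printer's y), on two posts 84 apart (72 clear between them) near the cover's front edge; bar axis 38 above the cover's top face, 128 above the counter when closed. Moves with the cover; its axes are the cover's (equal to the printer's when closed)
- cover_hinge (a point): point on the hinge axis of the cover, level with the middle of the handle, 84 mm above the counter, at the back of the printer. The axis runs along y; the handle bar is 143 mm in front of it and 44 mm above it when the cover is closed
- cover (a joint): opening angle of the cover, rad: 0 closed, grows as its front edge rises, limit 1.4. Latched 0 to 0.02; once unlatched it rests ajar at about 0.1; from any larger angle its weight and a light spring close it again (about 2 to 3 N at the handle)
- receipt_roll_0: bystander: spare paper roll, upright white cylinder 60 mm across, 57 high, close to the printer's right side; origin at the centre of its underside
- receipt_roll_1: bystander: second upright white paper roll 60 mm across, 57 high; origin at the centre of its underside
- stapler: bystander: stapler 33 x 136 x 43 mm; origin at the centre of its underside
- card_terminal: bystander: card terminal 165 x 72 x 46 mm; origin at the centre of its underside
- desk_bell: bystander: domed desk bell 84 mm across, 52 high; origin at the centre of its underside
- pin_tin: bystander: round tin 60 mm across, 21 high; origin at the centre of its underside
- ticket_pad_1: bystander: pad of tickets 131 x 69 x 12 mm; origin at the centre of its underside
- hook_stand: obstacle: garment hook stand, fixed on the counter at the left: foot plate 150 (x) x 130 (y) x 12 mm, a thin pole rising from its middle to 640 mm above the counter, bent over at the top towards the robot's left front, its hook hanging 300 to 640 mm high and up to 100 mm nearer the robot and 80 mm farther left than the pole. Keep the arm clear of it. Origin within 15 mm of the pole's foot

How it is judged:
By the outcome, as a careful person would: the job done as asked, in the order asked, and still so for the second after the job is handed in, while the arm keeps its last pose, push and grip.
It also fails if it takes over 51 s, if anything falls off the work surface, if the arm or the gripper's body presses on something with over 40 N, if the wrist force passes 120 N, or if a joint passes its speed limit or range.

### The arm

A 6-joint arm with a two-finger parallel gripper is mounted at the origin on a cart in front of the work surface, level with it; the furniture and walls round the work are solid. World frame = base frame: x ahead of the robot, y to its left, z up, the work surface at z = 0. Lengths are in m, angles in degrees, forces in N, time in s.
With the tool pointing down it reaches from about 0.4 to 0.825 m from the base axis. Payload 7 kg.
Tool frame: the origin (TCP) lies midway between the tips of the shut fingers; the grasp point (between the pads) lies 19 mm behind it; z points along the fingers, y is the line along which they close (so a half turn about z gives the same grasp; the last joint's range is limited). The gripper opens to 88 mm and grips with 3 to 60 N. Pads are 19 mm wide; open, the fingers measure 130 mm over their backs; the gripper's body (78 mm by 193 mm) begins 47 mm behind the grasp point.
Start: joints at [-47.321, 20.546, 0.682, 0, -70.136, -16.507], TCP at [0.298, -0.606, 0.196] pointing down, gripper open.
Joint ranges: [-176.03, 176.03], [-82.01, 121.73], [-58.28, 71.71], [-173.87, 95.51], [-174.79, -0.11], [-173.66, 173.66]. Speed limits (degrees/s): [136.94, 136.94, 172.46, 180, 180, 180].

### API

Orientations are given as [roll, pitch, yaw] about the fixed x, y, z axes, in that order (R = Rz(yaw) Ry(pitch) Rx(roll)).
In Python, from plant import ctrl gives the robot as it stands. The module is installed in compiled form; this text tells all that it offers.
- The arm moves only by the tool send_rows, never from a script. Its argument "plan" is a list that holds one entry, the list of rows, each a list of 6 numbers: the shift along the tool's x, y, z in parts of the range, where 1.0 means 60 cm, then the turn, a rotation vector about the tool's x, y, z in fractions of the full range, 1 being 60 degrees. A call has 1 to 8 rows; each row is the pose to reach, as a shift and turn from the pose commanded when the call began, along the tool's axes at that moment; what a row does not reach only later rows make up. A row lasts 1/12 s, in which the tool goes at most 41.7 mm and 7.16 degrees, less where a joint would pass 70% of its speed; a pose out of reach is approached as far as the arm can. A call with a gripper value outside its range is refused whole. "fingers" is the opening, from 0 (shut) to 1 (fully open), set as the call begins (left out, the last holds). The fingers move at their own pace and stop on an object; the grip force is fixed at half the most. Time passes only in rows, so rows that repeat a pose let the fingers close. It gives the time, the measured TCP pose, the force, the opening and the grip force at its end, in the units of the state.
- ctrl.get_obs(): the state, without advancing time (a new reading comes with each control period).
- ctrl.snapshot(name): name is "scene" or "top"; returns a dict with "img" (480x640x3 uint8, red, green, blue), "K" (3x3 intrinsics, pixels), "pose" (4x4, takes a point from camera to world coordinates). Camera axes: x right, y down, z forward; pixel columns grow to the right and rows downward; lengths in m; the calibration is good to about 2 mm. A picture is of the moment at which its call begins. There is no depth.
- ctrl.close_job(): hands the job in; it is judged then, once.
The state is a dict: "clock": time; "joint_pos": joint angles; "qvel": joint speeds; "tau": joint torques, N m; "tool_pos": TCP position; "orientation": TCP orientation; "force": force on the tool from outside, world axes, zero at the start; "moment": the same for the moment, N m; "opening": finger opening in m; "gripper_force": force on a finger pad.
Only numpy, scipy, OpenCV 4.12 (cv2) and the standard library are available. Lean on these libraries where they do the work, as an engineer would, in place of code of your own. Each camera call takes 0.05 s, during which the arm holds its last target. There are 200 camera calls.

## Working session

There is one attempt and no reset: what is moved stays moved. The work goes in short steps, Python scripts to look and compute and a tool call to move; the robot and the scene stay as the last step left them, time stands still between calls to the robot, and variables do not carry over. Pictures are saved under pics/ and viewed, at most 10 in all, crops included, and the job is handed in when it is done.

Besides the shell and the picture viewer there is one more tool, called as name(argument=value, ...) on one line, values as JSON. send_rows: Moves the arm, as the interface text tells. Its arguments: {"type":"object","properties":{"plan":{"type":"array","items":{"type":"array","items":{"type":"array","items":{"type":"number"}}}},"fingers":{"type":"number"}},"required":["plan"]}

```bash
mkdir -p pics; python3 - <<'E'
from plant import ctrl
import cv2,pickle
o=ctrl.get_obs();print(o)
d={}
for n in("scene","top"):
    s=ctrl.snapshot(n);d[n]=s;cv2.imwrite(f"pics/{n}0.png",s["img"][:,:,::-1]);print(n,s["K"],s["pose"])
pickle.dump(d,open("s0.pkl","wb"))
E
```

```text
{'clock': 0.0, 'joint_pos': array([-4.73209300e+01,  2.05909706e+01,  6.34649617e-01, -2.00487222e-02,
       -7.01352207e+01, -1.65038746e+01]), 'qvel': array([ 0.04800237, -0.04008272, -0.04671455, -0.09615101,  0.03983571,
        0.0282106 ]), 'tau': array([-1.84200426e-04, -5.82722247e+01,  2.93054473e+01,  6.99724987e+00,
        6.84153638e-03, -1.90401124e-04]), 'tool_pos': array([ 0.29746343, -0.60533213,  0.19473484]), 'orientation': array([ 1.79906875e+02, -7.93705003e-03, -1.53831626e+02]), 'force': array([ 0.50999892, -0.29060254,  0.11640989]), 'moment': array([ 0.07693615, -0.04127246, -0.04321074]), 'gripper_force': 0.0, 'opening': 0.08788061582288717}
scene [[523.38387186   0.         312.36260402]
 [  0.         523.38387186 243.28881306]
 [  0.           0.           1.        ]] [[-0.85562645 -0.25878608  0.44825566 -0.02387946]
 [-0.51754265  0.43993188 -0.73390023  0.82040933]
 [-0.0072788  -0.85993587 -0.51035019  0.77181904]
 [ 0.          0.          0.          1.        ]]
top [[446.98991423   0.         313.5542226 ]
 [  0.         446.98991423 232.75851883]
 [  0.           0.           1.        ]] [[ 3.39334892e-04 -9.95246952e-01  9.73827005e-02  4.30732440e-01]
 [-9.99915454e-01  9.28169383e-04  1.29701060e-02 -1.48544535e-01]
 [-1.29988461e-02 -9.73788683e-02 -9.95162492e-01  1.19032967e+00]
 [ 0.00000000e+00  0.00000000e+00  0.00000000e+00  1.00000000e+00]]
```

View pics/scene0.png

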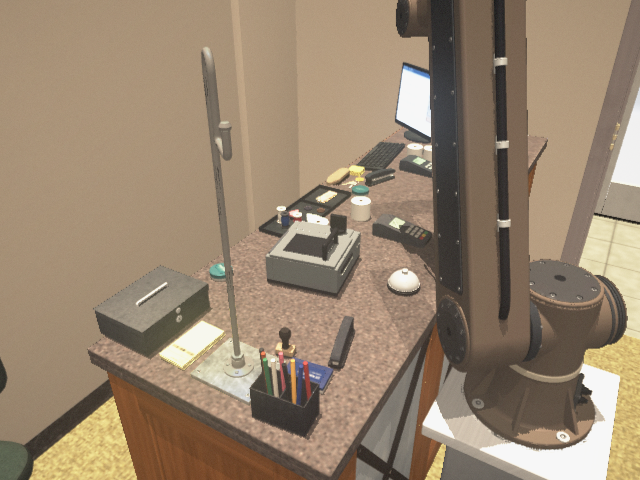

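View pics/top0.png

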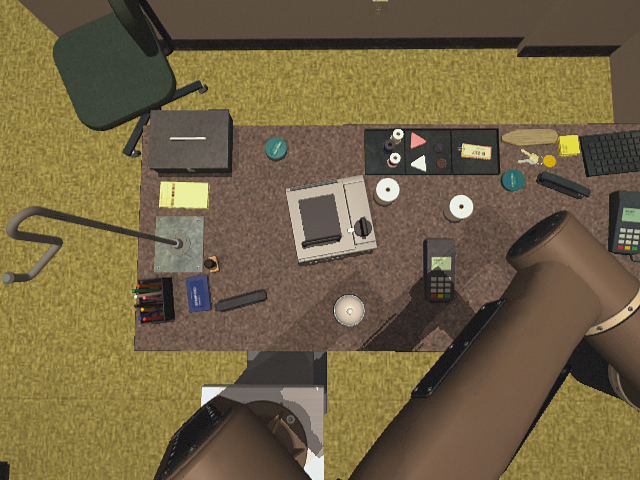

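The scene view shows the printer at about (315,255), and the top view at about (331,220) with the knob near (363,228). I'll zoom in on both.

```bash
python3 - <<'E'
import cv2,pickle
d=pickle.load(open("s0.pkl","rb"))
for n,(u,v) in dict(top=(280,168),scene=(258,205)).items():
    c=d[n]["img"][v:v+100,u:u+120,::-1]
    c=cv2.resize(c,None,fx=6,fy=6,interpolation=cv2.INTER_CUBIC)[:600]
    for i in range(0,120,10):
        cv2.putText(c,str(u+i),(i*6,8),0,.3,(0,0,255));cv2.line(c,(i*6,10),(i*6,16),(0,0,255))
    for i in range(0,100,10):
        cv2.putText(c,str(v+i),(0,i*6+4),0,.3,(0,0,255));cv2.line(c,(20,i*6),(26,i*6),(0,0,255))
    cv2.imwrite(f"pics/{n}z.png",c)
E
```

```text
(no output)
```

View pics/topz.png

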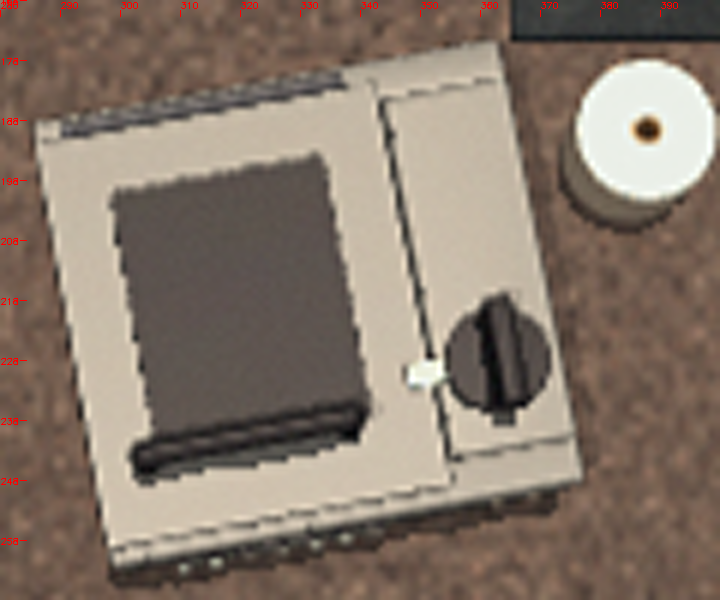

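View pics/scenez.png

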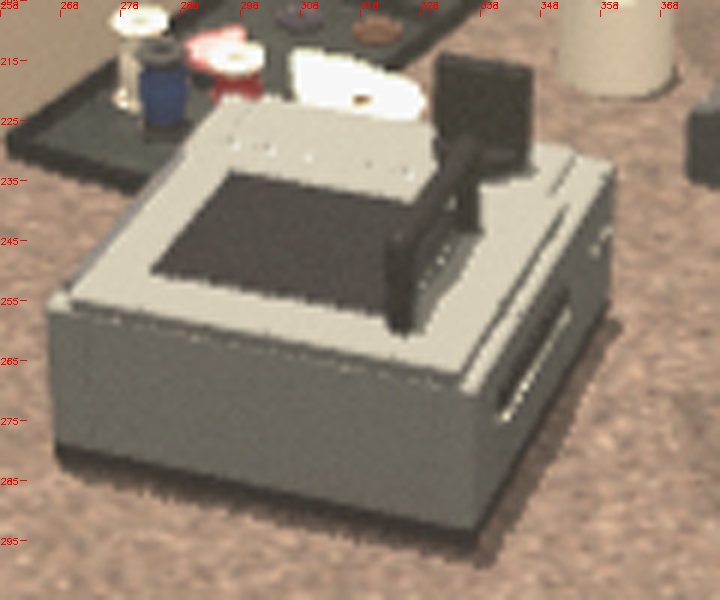

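The zoomed crops show the printer corners, the handle bar (ends near top-image px (302,243) and (341,236)) and the knob bar (about px (364,226)). I'll fit the pose from both views and triangulate the handle and knob heights separately.

```bash
cat >h.py <<'E'
import numpy as np
def proj(s,P):
    T=np.linalg.inv(s["pose"]);c=np.atleast_2d(P)@T[:3,:3].T+T[:3,3];q=c@s["K"].T;return q[:,:2]/q[:,2:]
def ray(s,u):
    d=s["pose"][:3,:3]@np.linalg.solve(s["K"],[*u,1]);return s["pose"][:3,3],d/np.linalg.norm(d)
def tri(a,ua,b,ub):
    A=0;B=0
    for s,u in((a,ua),(b,ub)):
        o,d=ray(s,u);M=np.eye(3)-np.outer(d,d);A=A+M;B=B+M@o
    return np.linalg.solve(A,B)
def W(p,L):
    c,s=np.cos(p[2]),np.sin(p[2]);L=np.atleast_2d(L);return np.c_[p[0]+c*L[:,0]-s*L[:,1],p[1]+s*L[:,0]+c*L[:,1],L[:,2]]
E
python3 - <<'E'
import pickle,numpy as np
from scipy.optimize import least_squares
from h import *
d=pickle.load(open("s0.pkl","rb"));t,s=d["top"],d["scene"]
ct=lambda a,b:np.array([280+a/6-.4,168+b/6-.4]);cs=lambda a,b:np.array([258+a/6-.4,205+b/6-.4])
C=lambda x,y,z=.086:[x*.095,y*.1,z]
obs=[(t,C(1,1),ct(38,122)),(t,C(1,-1),ct(498,42)),(t,C(-1,-1),ct(580,478)),(t,C(-1,1),ct(111,565)),
(s,C(-1,1),cs(470,392)),(s,C(1,1),cs(50,302)),(s,C(-1,-1),cs(612,172)),(s,C(-1,1,0),cs(470,538)),(s,C(1,1,0),cs(58,455))]
f=lambda p:np.concatenate([(proj(c,W(p,L))-u)[0] for c,L,u in obs])
r=least_squares(f,[.65,-.2,.2],loss="soft_l1");p=r.x
print(p[:2],np.degrees(p[2]),f(p).round(1).reshape(-1,2).tolist())
print("corner tri",tri(t,obs[3][2],s,obs[4][2]),tri(t,obs[0][2],s,obs[5][2]),tri(t,obs[2][2],s,obs[6][2]), W(p,[C(-1,1),C(1,1),C(-1,-1)]))
# handle bar ends, knob bar top
print("handle tri",tri(t,ct(133,455),s,cs(397,237)),tri(t,ct(365,412),s,cs(470,140)))
print("knob tri",tri(t,ct(500,297),s,cs(437,58)),tri(t,ct(513,403),s,cs(532,68)))
for L in ([-.04,-.072,.13],[-.04,-.072,.136],[-.018,-.072,.136],[-.062,-.072,.136],[-.04,-.072,.098]):print(L,W(p,L),(proj(t,W(p,L))-[280,168]+.4)*6,(proj(s,W(p,L))-[258,205]+.4)*6)
for y in(-.042,.042):
  for y0 in (.0165,.0245):
    L=[.093-.143,y+y0,.128];print(L,W(p,L),(proj(t,W(p,L))-[280,168]+.4)*6,(proj(s,W(p,L))-[258,205]+.4)*6)
E
```

```text
[ 0.57737193 -0.17632575] 9.820827784401402 [[-1.3, -0.8], [0.5, -1.0], [0.8, 0.7], [-0.8, 0.1], [1.1, -1.1], [-1.2, -1.1], [1.8, -3.1], [0.5, 3.8], [-0.8, 1.9]]
corner tri [ 0.46843653 -0.09512138  0.08144286] [ 0.6526474  -0.06452253  0.08176613] [ 0.50415354 -0.28993486  0.07614584] [[ 0.4667073  -0.09399509  0.086     ]
 [ 0.65392303 -0.06158722  0.086     ]
 [ 0.50082084 -0.29106428  0.086     ]]
handle tri [ 0.50944864 -0.10646885  0.13479382] [ 0.52696555 -0.19825697  0.12992074]
knob tri [ 0.57282727 -0.25180596  0.13259558] [ 0.52927481 -0.25645007  0.13720479]
[-0.04, -0.072, 0.13] [[ 0.55023897 -0.25409337  0.13      ]] [[504.1805196  351.22359794]] [[487.57449453  73.55261598]]
[-0.04, -0.072, 0.136] [[ 0.55023897 -0.25409337  0.136     ]] [[505.67635755 349.52071885]] [[487.82968991  61.37507521]]
[-0.018, -0.072, 0.136] [[ 0.57191658 -0.25034088  0.136     ]] [[495.60202771 295.11252509]] [[440.30931847  53.21211571]]
[-0.062, -0.072, 0.136] [[ 0.52856136 -0.25784586  0.136     ]] [[515.79184255 404.15117837]] [[535.83543339  69.621411  ]]
[-0.04, -0.072, 0.098] [[ 0.55023897 -0.25409337  0.098     ]] [[496.47765204 359.99263078]] [[486.23244438 137.59323814]]
[-0.04999999999999999, -0.025500000000000002, 0.128] [[ 0.53245411 -0.20998046  0.128     ]] [[393.0540244  396.36694057]] [[474.37588704 129.43858567]]
[-0.04999999999999999, -0.0175, 0.128] [[ 0.53108957 -0.20209769  0.128     ]] [[373.23280029 399.80135695]] [[468.19079484 137.98094499]]
[-0.04999999999999999, 0.0585, 0.128] [[ 0.51812643 -0.1272114   0.128     ]] [[184.87433593 432.43816038]] [[406.31747099 223.43547778]]
[-0.04999999999999999, 0.0665, 0.128] [[ 0.51676189 -0.11932863  0.128     ]] [[165.04114451 435.87465033]] [[399.45746588 232.90997335]]
```

Both views agree: the knob is at (0.550, -0.254) with its top at about 0.135, and the printer's yaw is about 9.8°. The handle middle is near (0.518, -0.152, 0.13). Next is a helper that turns a world target into move numbers.

```bash
cat >>h.py <<'E'
from scipy.spatial.transform import Rotation as R
def go(xyz,rpy,cur=None):
    from plant import ctrl
    o=ctrl.get_obs()
    p,a=cur or (o["tool_pos"],o["orientation"])
    A=R.from_euler("xyz",a,degrees=True);B=R.from_euler("xyz",rpy,degrees=True)
    sh=A.inv().apply(np.array(xyz)-p)*100;rv=(A.inv()*B).as_rotvec(degrees=True)
    print("row",sh.round(2),rv.round(2),"rows>=",np.linalg.norm(sh)/4.17,np.linalg.norm(rv)/7.16)
E
python3 - <<'E'
from h import *
go([.5502,-.2541,.19],[180,0,-170.2],([.298,-.606,.196],[180,0,-153.83]))
E
```

```text
row [-38.15  20.46   0.6 ] [ 0.   -0.   16.37] rows>= 10.383290126818705 2.2863128491620075
```

The rows are not in the units I measure in: shifts go in shares of 60 cm and turns go in shares of 60 degrees. I convert before sending: -38.15 cm / 60 = -0.6358, 20.46 cm / 60 = 0.341, 16.4 degrees / 60 = 0.2733.

send_rows(plan=[[[-0.6358,0.341,0.01,0,0,0.2733],[-0.6358,0.341,0.01,0,0,0.2733],[-0.6358,0.341,0.01,0,0,0.2733],[-0.6358,0.341,0.01,0,0,0.2733],[-0.6358,0.341,0.01,0,0,0.2733],[-0.6358,0.341,0.01,0,0,0.2733],[-0.6358,0.341,0.01,0,0,0.2733],[-0.6358,0.341,0.01,0,0,0.2733]]], fingers=0.5)

```text
clock: 0.77
tool_pos: [0.4906, -0.3355, 0.1909]
orientation: [180.0, -0.0, -170.2]
force: [0.8, -0.6, 0.1]
opening: 0.045
gripper_force: 0.0
```

```bash
python3 - <<'E'
from h import *
from plant import ctrl
o=ctrl.get_obs();print(o["clock"],o["tool_pos"],o["orientation"],o["joint_pos"],o["opening"])
go([.5502,-.2541,.19],[180,0,-170.2])
E
```

```text
0.7667 [ 0.49062494 -0.33551101  0.19092847] [ 1.79987213e+02 -1.17520829e-02 -1.70232437e+02] [-1.55449650e+01  1.32075993e+01 -1.02567537e+01 -7.12282315e-03
 -6.65517380e+01 -6.46846378e+01] 0.04499551796563979
row [-7.25  7.01  0.09] [ 0.01 -0.01 -0.03] rows>= 2.4193068807776266 0.005138903908825384
```

send_rows(plan=[[[-0.12,0.1167,0.0017,0,0,0],[-0.12,0.1167,0.0017,0,0,0],[-0.12,0.1167,0.0017,0,0,0],[-0.12,0.1167,0.0017,0,0,0],[-0.12,0.1167,0.0017,0,0,0]]])

```text
clock: 1.18
tool_pos: [0.5494, -0.2551, 0.1895]
orientation: [180.0, -0.1, -170.1]
force: [-0.5, 0.0, 0.4]
opening: 0.0439
gripper_force: 0.0
```

```bash
python3 - <<'E'
from h import *
from plant import ctrl
import cv2
o=ctrl.get_obs();print(o["clock"],o["tool_pos"],o["orientation"],o["joint_pos"],o["opening"])
go([.5502,-.2541,.110],[180,0,-170.2])
s=ctrl.snapshot("scene")["img"][130:310,220:420,::-1];t=ctrl.snapshot("top")["img"][150:300,270:470,::-1]
cv2.imwrite("pics/a1.png",np.hstack([cv2.resize(s,(400,360)),cv2.resize(t,(400,300))[:360] if 0 else cv2.copyMakeBorder(cv2.resize(t,(400,300)),0,60,0,0,0)]))
E
```

```text
1.1833 [ 0.54941118 -0.25505266  0.18952711] [ 1.79977103e+02 -5.77341656e-02 -1.70095038e+02] [-6.44604457e+00  1.43523691e+01 -8.91559584e+00 -6.22067579e-03
 -6.67938802e+01 -7.36465512e+01] 0.04389504459519338
row [-0.1   0.08  7.95] [ 0.02 -0.06  0.1 ] rows>= 1.9073556782585745 0.017032233731609815
```

View pics/a1.png

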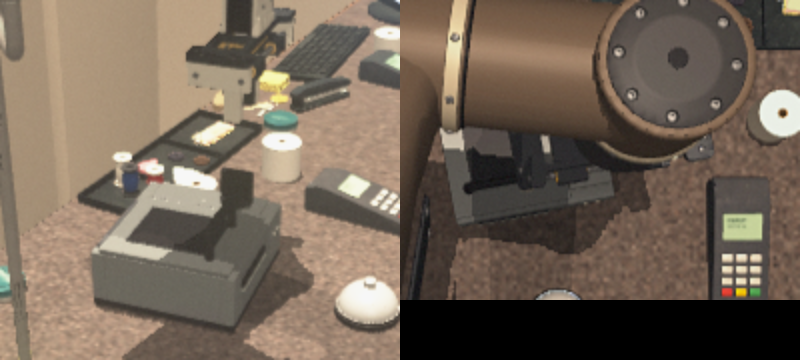

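The open fingers hang directly above the knob (left crop, about (233,105) over the bar at (237,185)), with everything clear around them. I'll descend and grip.

Converted, 7.9 cm / 60 = 0.1317, 6 cm / 60 = 0.1.

send_rows(plan=[[[-0.0017,0.0017,0.05,0,0,0],[-0.0017,0.0017,0.1,0,0,0],[-0.0017,0.0017,0.1317,0,0,0],[-0.0017,0.0017,0.1317,0,0,0]]])

```text
clock: 1.62
tool_pos: [0.5461, -0.2554, 0.1067]
orientation: [179.8, -0.4, -170.4]
force: [-0.8, -0.4, -0.2]
opening: 0.0435
gripper_force: 0.0
```

send_rows(plan=[[[0,0,0,0,0,0],[0,0,0,0,0,0],[0,0,0,0,0,0],[0,0,0,0,0,0],[0,0,0,0,0,0],[0,0,0,0,0,0]]], fingers=0)

```text
clock: 2.12
tool_pos: [0.5502, -0.2552, 0.1119]
orientation: [-180.0, 0.1, -170.2]
force: [0.3, -0.2, -0.3]
opening: 0.0095
gripper_force: 0.0
```

send_rows(plan=[[[0,0,0,0,0,0],[0,0,0,0,0,0],[0,0,0,0,0,0]]])

```text
clock: 2.37
tool_pos: [0.5499, -0.255, 0.1111]
orientation: [-180.0, 0.0, -170.2]
force: [0.3, 1.0, -0.1]
opening: 0.0003
gripper_force: 0.0
```

The fingers shut on nothing, so I'll look.

```bash
python3 - <<'E'
from h import *
from plant import ctrl
import cv2,pickle
d={n:ctrl.snapshot(n) for n in("scene","top")};pickle.dump(d,open("s1.pkl","wb"))
s=d["scene"];c=s["img"][170:300,250:390,::-1]
cv2.imwrite("pics/a2.png",cv2.resize(c,None,fx=4.5,fy=4.5,interpolation=cv2.INTER_CUBIC))
for P in([.55,-.255,.111],[.55,-.255,.136]):print((proj(s,P)-[250,170]+.4)*4.5)
E
```

```text
[[402.17917833 240.78213998]]
[[402.98097654 203.00449283]]
```

View pics/a2.png

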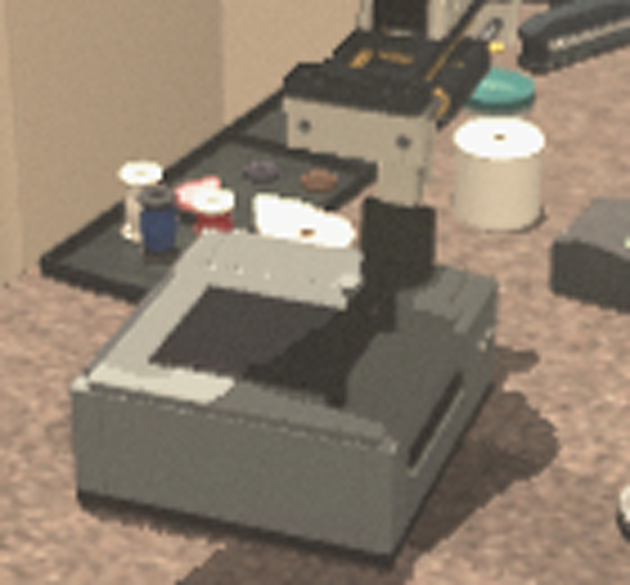

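The image shows the finger hidden behind the bar or ending right at its top (about (400,200)), where I expected the tip at (402,240). I'll raise the tool, keep the fingers shut, and compare the tip with its predicted pixel.

Converted, -6 cm / 60 = -0.1, -3 cm / 60 = -0.05.

send_rows(plan=[[[0,0,-0.05,0,0,0],[0,0,-0.1,0,0,0],[0,0,-0.1,0,0,0],[0,0,-0.1,0,0,0]]])

```text
clock: 2.8
tool_pos: [0.5512, -0.2553, 0.1732]
orientation: [-179.9, 0.2, -170.2]
force: [-0.7, -0.5, 0.6]
opening: 0.0004
gripper_force: 0.0
```

```bash
python3 - <<'E'
from h import *
from plant import ctrl
import cv2,pickle
d={n:ctrl.snapshot(n) for n in("scene","top")};pickle.dump(d,open("s2.pkl","wb"))
o=ctrl.get_obs();print(o["tool_pos"],o["opening"])
def crop(n,u,v,w,h,f):
    c=cv2.resize(d[n]["img"][v:v+h,u:u+w,::-1],None,fx=f,fy=f,interpolation=cv2.INTER_CUBIC).copy()
    for P,col in((o["tool_pos"],(0,0,255)),(o["tool_pos"]+[0,0,.066],(0,255,0)),([.55,-.254,.136],(255,255,0))):
        q=(proj(d[n],P)[0]-[u,v]+.4)*f;cv2.circle(c,tuple(int(x) for x in q),3,col,-1);print(n,q)
    return c
cv2.imwrite("pics/a3.png",np.hstack([crop("scene",290,130,100,140,4),crop("top",290,150,100,140,4)]))
E
```

```text
[ 0.54959215 -0.25488057  0.17070935] 0.000632081761192817
scene [199.68305236 292.98905757]
scene [201.69421584 198.79668944]
scene [197.47197401 341.05936795]
top [304.5020586  299.30622561]
top [317.19245006 285.04415024]
top [296.96407367 305.41475113]
```

View pics/a3.png

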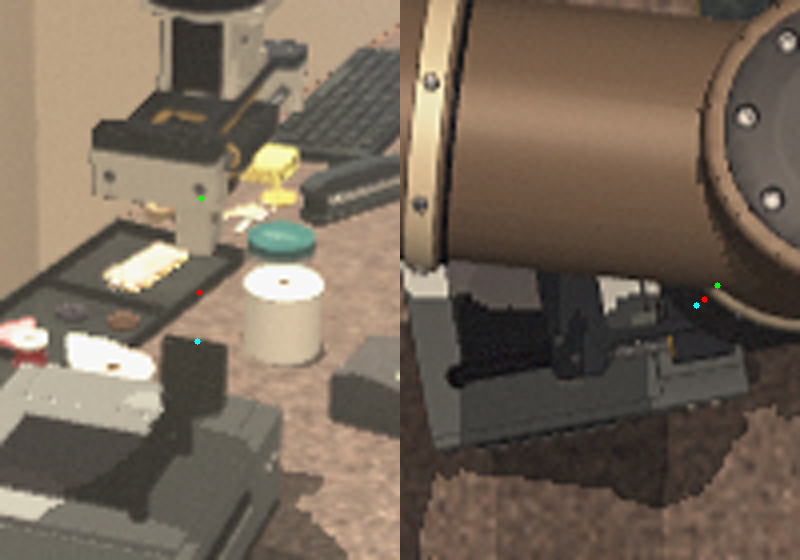

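The tip at (200,253) is about 10 image px above the predicted (200,293). Either the tip is higher than reported or it's off along the viewing ray. I'll tilt the tool so both cameras see the tip, then triangulate it.

```bash
python3 - <<'E'
from h import *
B=R.from_euler("y",35,degrees=True)*R.from_euler("xyz",[180,0,-170.2],degrees=True)
print(B.as_euler("xyz",degrees=True))
go([.53,-.2541,.26],B.as_euler("xyz",degrees=True))
E
```

```text
[ 173.20343513  -34.41664968 -168.0927953 ]
row [ 1.92  0.41 -8.93] [-5.920e+00  3.448e+01 -3.000e-02] rows>= 2.1922821861561337 4.886428654493449
```

Converted, -8.9 cm / 60 = -0.1483, 1.9 cm / 60 = 0.0317, 34.5 degrees / 60 = 0.575.

send_rows(plan=[[[0.0317,0.0067,-0.1483,-0.0983,0.575,0],[0.0317,0.0067,-0.1483,-0.0983,0.575,0],[0.0317,0.0067,-0.1483,-0.0983,0.575,0],[0.0317,0.0067,-0.1483,-0.0983,0.575,0],[0.0317,0.0067,-0.1483,-0.0983,0.575,0],[0.0317,0.0067,-0.1483,-0.0983,0.575,0],[0.0317,0.0067,-0.1483,-0.0983,0.575,0],[0.0317,0.0067,-0.1483,-0.0983,0.575,0]]])

```text
clock: 3.57
tool_pos: [0.5306, -0.2543, 0.2577]
orientation: [173.2, -34.6, -168.1]
force: [-0.6, 0.4, 0.2]
opening: 0.0001
gripper_force: 0.0
```

```bash
python3 - <<'E'
from h import *
from plant import ctrl
import cv2,pickle
d={n:ctrl.snapshot(n) for n in("scene","top")};pickle.dump(d,open("s3.pkl","wb"))
o=ctrl.get_obs();print(o["tool_pos"],o["orientation"],o["opening"])
A=R.from_euler("xyz",o["orientation"],degrees=True)
def crop(n,w,h,f):
    q=proj(d[n],o["tool_pos"])[0];u,v=int(q[0]-w/2),int(q[1]-h/2);print(n,u,v)
    c=cv2.resize(d[n]["img"][v:v+h,u:u+w,::-1],None,fx=f,fy=f,interpolation=cv2.INTER_CUBIC).copy()
    for P,col in((o["tool_pos"],(0,0,255)),(o["tool_pos"]-A.apply([0,0,.066]),(0,255,0))):
        q=(proj(d[n],P)[0]-[u,v]+.4)*f;cv2.circle(c,tuple(int(x) for x in q),2,col,-1);print(n,q)
    return c
cv2.imwrite("pics/a4.png",np.hstack([crop("scene",80,110,5),crop("top",80,110,5)]))
E
```

```text
[ 0.53034955 -0.25469445  0.26112207] [ 173.35336248  -34.26611138 -168.1923047 ] 0.0003941254204828108
scene 307 116
scene [202.01839281 281.14724007]
scene [137.02852198 163.67273569]
top 330 173
top [203.02932555 279.81660818]
top [217.20961172 170.29358236]
```

View pics/a4.png

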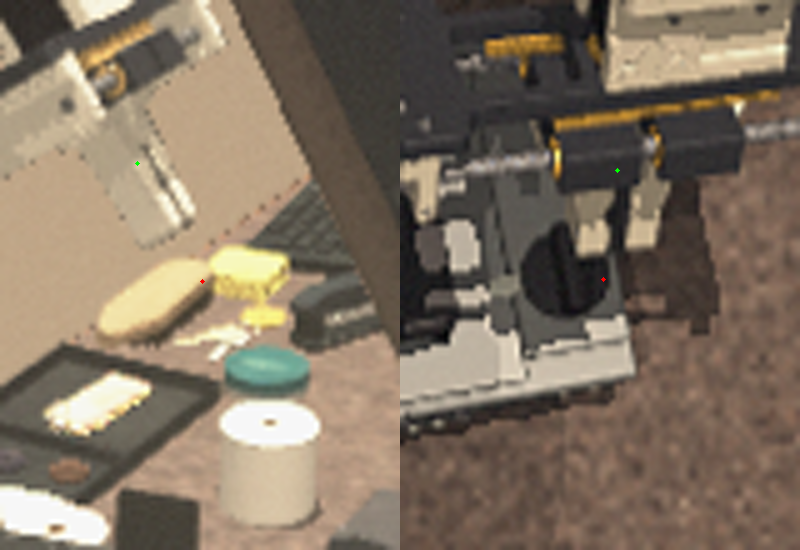

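Both fingers are visible in both views: in the top crop their tips are at (592,256) and (642,250), and in the scene crop at about (153,240) and (185,220). I'll triangulate the tips in the tool frame.

```bash
python3 - <<'E'
from h import *
import pickle
d=pickle.load(open("s3.pkl","rb"));s,t=d["scene"],d["top"]
A=R.from_euler("xyz",[173.25,-34.3,-168.15],degrees=True);p=[.5304,-.2545,.2600]
for a,b in(((153,240),(192,256)),((185,220),(242,250)),((169,230),(217,253))):
    us=np.array(a)/5+[307,116]-.4;ut=np.array(b)/5+[330,173]-.4
    P=tri(s,us,t,ut);print(P,(A.inv().apply(P-p)*1000).round(1),proj(s,P)-us,proj(t,P)-ut)
E
```

```text
[ 0.54442295 -0.24447324  0.28304426] [ -0.1  10.2 -26.9] [[3.01703223 0.21512222]] [[-1.67577574 -3.23029176]]
[ 0.54287925 -0.26622196  0.28664566] [  6.9 -10.7 -29. ] [[1.38526745 0.09540343]] [[-0.76860848 -1.51087452]]
[ 0.54368322 -0.25537176  0.28480385] [  3.4  -0.3 -27.9] [[2.20634974 0.15455595]] [[-1.22488936 -2.38431932]]
```

The visible finger tips are about 28 mm short of the reported TCP along the tool axis. That explains why the fingers closed above the bar (tips about 0.139, bar top 0.136). I'll work with that offset: return to vertical and descend about 27 mm deeper, watching the force.

```bash
python3 - <<'E'
from h import *
go([.5502,-.2541,.16],[180,0,-170.2])
E
```

```text
row [-7.31 -1.19  7.17] [  5.85 -34.33  -0.04] rows>= 2.4713119366982057 4.8641555152372975
```

Converted, -7.3 cm / 60 = -0.1217, 7.2 cm / 60 = 0.12, -34.4 degrees / 60 = -0.5733.

send_rows(plan=[[[-0.1217,-0.02,0.12,0.0983,-0.5733,0],[-0.1217,-0.02,0.12,0.0983,-0.5733,0],[-0.1217,-0.02,0.12,0.0983,-0.5733,0],[-0.1217,-0.02,0.12,0.0983,-0.5733,0],[-0.1217,-0.02,0.12,0.0983,-0.5733,0],[-0.1217,-0.02,0.12,0.0983,-0.5733,0],[-0.1217,-0.02,0.12,0.0983,-0.5733,0],[-0.1217,-0.02,0.12,0.0983,-0.5733,0]]], fingers=0.5)

```text
clock: 4.33
tool_pos: [0.5499, -0.2543, 0.1621]
orientation: [-179.9, 0.2, -170.2]
force: [0.7, -0.6, 0.7]
opening: 0.0426
gripper_force: 0.0
```

Converted, 5 cm / 60 = 0.0833, 4.5 cm / 60 = 0.075.

send_rows(plan=[[[0,0,0.025,0,0,0],[0,0,0.05,0,0,0],[0,0,0.075,0,0,0],[0,0,0.0833,0,0,0],[0,0,0.0833,0,0,0],[0,0,0.0833,0,0,0]]])

```text
clock: 4.83
tool_pos: [0.5504, -0.254, 0.109]
orientation: [-180.0, -0.1, -170.2]
force: [-0.1, -0.3, 0.9]
opening: 0.0435
gripper_force: 0.0
```

```bash
python3 - <<'E'
from h import *
go([.5502,-.2541,.084],[180,0,-170.2])
E
```

```text
row [ 0.02 -0.    2.5 ] [-0.02 -0.12  0.  ] rows>= 0.5996579231151465 0.016967778615701132
```

Converted, 2.5 cm / 60 = 0.0417, 1.8 cm / 60 = 0.03.

send_rows(plan=[[[0,0,0.01,0,0,0],[0,0,0.02,0,0,0],[0,0,0.03,0,0,0],[0,0,0.0417,0,0,0],[0,0,0.0417,0,0,0],[0,0,0.0417,0,0,0]]])

```text
clock: 5.33
tool_pos: [0.5492, -0.2539, 0.0831]
orientation: [180.0, -0.2, -170.2]
force: [-0.6, -0.5, 0.6]
opening: 0.0437
gripper_force: 0.0
```

send_rows(plan=[[[0,0,0,0,0,0],[0,0,0,0,0,0],[0,0,0,0,0,0],[0,0,0,0,0,0],[0,0,0,0,0,0],[0,0,0,0,0,0],[0,0,0,0,0,0],[0,0,0,0,0,0]]], fingers=0)

```text
clock: 6.0
tool_pos: [0.55, -0.2553, 0.084]
orientation: [-179.9, -0.1, -170.2]
force: [0.5, -7.0, -1.8]
opening: 0.0105
gripper_force: 30.0
```

Gripped at 30 N with an opening of 10.5 mm. Now the clockwise turn.

Converted, -0.1 cm / 60 = -0.0017, 55 degrees / 60 = 0.9167.

send_rows(plan=[[[0,-0.0017,0,0,0,0.1167],[0,-0.0017,0,0,0,0.2333],[0,-0.0017,0,0,0,0.35],[0,-0.0017,0,0,0,0.4667],[0,-0.0017,0,0,0,0.5833],[0,-0.0017,0,0,0,0.7],[0,-0.0017,0,0,0,0.8167],[0,-0.0017,0,0,0,0.9167]]])

```text
clock: 6.67
tool_pos: [0.5512, -0.2524, 0.084]
orientation: [179.9, -0.1, 134.4]
force: [2.3, 14.4, 2.9]
opening: 0.0107
gripper_force: 30.0
```

Converted, 16 degrees / 60 = 0.2667.

send_rows(plan=[[[0,0,0,0,0,0.0833],[0,0,0,0,0,0.1667],[0,0,0,0,0,0.2333],[0,0,0,0,0,0.2667],[0,0,0,0,0,0.2667],[0,0,0,0,0,0.2667]]])

```text
clock: 7.17
tool_pos: [0.5519, -0.2521, 0.0841]
orientation: [179.8, -0.1, 118.9]
force: [3.5, 14.5, 2.6]
opening: 0.0107
gripper_force: 30.7
```

```bash
python3 - <<'E'
from plant import ctrl
o=ctrl.get_obs();print(o)
E
```

```text
{'clock': 7.1667, 'joint_pos': array([  -6.22400146,   19.47775284,  -16.51905473,   -0.18332105,
        -53.91496399, -144.80950881]), 'qvel': array([-0.03192343, -0.00220624,  0.01875099, -0.00661499, -0.01525292,
        0.41332017]), 'tau': array([ -9.66425747, -50.94135046,  22.86519885,   9.50334638,
        -0.83611295,  -0.74111754]), 'tool_pos': array([ 0.55186926, -0.25205869,  0.08405907]), 'orientation': array([ 1.79842536e+02, -7.04443348e-02,  1.18858727e+02]), 'force': array([ 3.536341  , 14.53304339,  2.61737279]), 'moment': array([ 5.40250273, -1.37985133,  0.61052332]), 'gripper_force': 30.659977197647095, 'opening': 0.010671937575380592}
```

Converted, 5 degrees / 60 = 0.0833.

send_rows(plan=[[[0,0,0,0,0,0.05],[0,0,0,0,0,0.0833],[0,0,0,0,0,0.0833],[0,0,0,0,0,0.0833]]])

```text
clock: 7.5
tool_pos: [0.552, -0.2523, 0.084]
orientation: [179.9, -0.1, 113.9]
force: [4.2, 13.6, 1.1]
opening: 0.0122
gripper_force: 32.7
```

```bash
python3 - <<'E'
from plant import ctrl
o=ctrl.get_obs();print(o["moment"],o["force"],o["tau"],o["orientation"])
E
```

```text
[ 4.85716857 -1.59234324  0.76556127] [ 4.19133906 13.55022689  1.12200163] [ -9.10741836 -51.4902699   22.78964102   8.99449289  -1.07501741
  -0.90701485] [ 1.79858348e+02 -6.06286810e-02  1.13883774e+02]
```

The opening is widening and the moment rising, so the bar is against the stop. I'll release fully.

send_rows(plan=[[[0,0,0,0,0,0],[0,0,0,0,0,0],[0,0,0,0,0,0],[0,0,0,0,0,0],[0,0,0,0,0,0],[0,0,0,0,0,0],[0,0,0,0,0,0],[0,0,0,0,0,0]]], fingers=1)

```text
clock: 8.17
tool_pos: [0.5502, -0.2553, 0.0839]
orientation: [-179.9, 0.0, 113.8]
force: [-0.0, -0.2, 0.0]
opening: 0.0603
gripper_force: 0.0
```

Converted, -10 cm / 60 = -0.1667, -7 cm / 60 = -0.1167.

send_rows(plan=[[[0,0,-0.05,0,0,0],[0,0,-0.1167,0,0,0],[0,0,-0.1667,0,0,0],[0,0,-0.1667,0,0,0],[0,0,-0.1667,0,0,0]]])

```text
clock: 8.58
tool_pos: [0.5516, -0.2557, 0.1864]
orientation: [179.8, 0.2, 113.8]
force: [-0.5, -1.1, -0.9]
opening: 0.0868
gripper_force: 0.0
```

Released, with the force back to zero. I'll move aside to look, turning the wrist to the handle yaw on the way.

Converted, -21.8 cm / 60 = -0.3633, -12.2 cm / 60 = -0.2033, -57 degrees / 60 = -0.95.

send_rows(plan=[[[-0.2033,-0.3633,-0.05,0,0,-0.95],[-0.2033,-0.3633,-0.05,0,0,-0.95],[-0.2033,-0.3633,-0.05,0,0,-0.95],[-0.2033,-0.3633,-0.05,0,0,-0.95],[-0.2033,-0.3633,-0.05,0,0,-0.95],[-0.2033,-0.3633,-0.05,0,0,-0.95],[-0.2033,-0.3633,-0.05,0,0,-0.95],[-0.2033,-0.3633,-0.05,0,0,-0.95]]])

```text
clock: 9.25
tool_pos: [0.397, -0.4571, 0.2132]
orientation: [-180.0, -0.2, 168.9]
force: [1.0, 0.5, 0.4]
opening: 0.0876
gripper_force: 0.0
```

Converted, -57 degrees / 60 = -0.95.

send_rows(plan=[[[0,0,0,0,0,-0.95],[0,0,0,0,0,-0.95],[0,0,0,0,0,-0.95],[0,0,0,0,0,-0.95],[0,0,0,0,0,-0.95],[0,0,0,0,0,-0.95],[0,0,0,0,0,-0.95],[0,0,0,0,0,-0.95]]])

```text
clock: 9.92
tool_pos: [0.3992, -0.4544, 0.2127]
orientation: [179.8, -0.1, -133.8]
force: [0.6, 0.4, -0.1]
opening: 0.0877
gripper_force: 0.0
```

```bash
python3 - <<'E'
from h import *
from plant import ctrl
import cv2,pickle
o=ctrl.get_obs();print(o["tool_pos"],o["orientation"],o["joint_pos"])
d={n:ctrl.snapshot(n) for n in("scene","top")};pickle.dump(d,open("s4.pkl","wb"))
I=[]
for n,(u,v) in dict(top=(280,165),scene=(258,200)).items():
    c=cv2.resize(d[n]["img"][v:v+115,u:u+115,::-1],(400,400),interpolation=cv2.INTER_CUBIC)
    I.append(c)
cv2.imwrite("pics/a5.png",np.hstack(I))
E
```

```text
[ 0.39917404 -0.4543773   0.21266611] [ 1.79841872e+02 -1.08789810e-01 -1.33847452e+02] [-30.16274274  13.4965649   -7.0105008    0.07282685 -69.67232635
 -13.71026544]
```

View pics/a5.png

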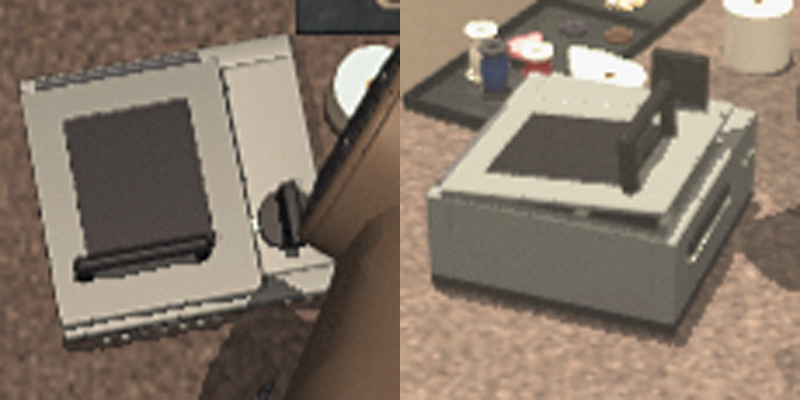

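The cover is ajar and the knob has sprung back to rest. The handle axis runs from (82,268) to (209,247) in the top crop and from (228,137) to (267,92) in the scene crop. I'll triangulate it.

```bash
python3 - <<'E'
from h import *
import pickle
d=pickle.load(open("s4.pkl","rb"));s,t=d["scene"],d["top"];k=115/400
P=[]
for a,b in(((228,137),(82,268)),((267,92),(209,247))):
    us=np.array(a)*k+[258,200]-.4;ut=np.array(b)*k+[280,165]-.4
    P.append(tri(s,us,t,ut));print(P[-1],proj(s,P[-1])-us,proj(t,P[-1])-ut)
# plane-intersection: top-ray midpoint at z~.142
ut=np.array([145.5,257.5])*k+[280,165]-.4;o,D=ray(t,ut)
for z in(.138,.142,.146):print(z,o+D*(z-o[2])/D[2])
p=[.57737,-.17633,np.radians(9.82)]
m=np.mean(P,0);dx=m[:2]-p[:2];c,sn=np.cos(p[2]),np.sin(p[2]);print("mid",m,"local",c*dx[0]+sn*dx[1],-sn*dx[0]+c*dx[1])
E
```

```text
[ 0.51302145 -0.11009187  0.14595797] [[0.47337805 0.0487796 ]] [[-0.21966385 -0.42907208]]
[ 0.52895781 -0.19573256  0.13588508] [[0.83309603 0.07045801]] [[-0.40101109 -0.79353898]]
0.138 [ 0.51975358 -0.15344217  0.138     ]
0.142 [ 0.51941521 -0.15342355  0.142     ]
0.146 [ 0.51907683 -0.15340494  0.146     ]
mid [ 0.52098963 -0.15291222  0.14092153] local -0.05156032553454221 0.032690543197454056
```

The handle middle, ajar, is at (0.520, -0.153, 0.141), which matches the 0.142 expected. I'll move above it.

```bash
python3 - <<'E'
from h import *
go([.520,-.153,.17],[180,0,-80.2])
E
```

```text
row [-30.06  12.28   4.26] [ 1.900e-01 -3.000e-02 -5.388e+01] rows>= 7.853620604524943 7.524984179161217
```

Converted, -30.1 cm / 60 = -0.5017, 12.3 cm / 60 = 0.205, -53.9 degrees / 60 = -0.8983.

send_rows(plan=[[[-0.5017,0.205,0.0717,0.0033,0,-0.8983],[-0.5017,0.205,0.0717,0.0033,0,-0.8983],[-0.5017,0.205,0.0717,0.0033,0,-0.8983],[-0.5017,0.205,0.0717,0.0033,0,-0.8983],[-0.5017,0.205,0.0717,0.0033,0,-0.8983],[-0.5017,0.205,0.0717,0.0033,0,-0.8983],[-0.5017,0.205,0.0717,0.0033,0,-0.8983],[-0.5017,0.205,0.0717,0.0033,0,-0.8983]]], fingers=0.6)

```text
clock: 10.68
tool_pos: [0.5215, -0.1506, 0.17]
orientation: [-179.9, -0.1, -80.2]
force: [1.0, -1.2, 0.0]
opening: 0.0527
gripper_force: 0.0
```

send_rows(plan=[[[0,0,0,0,0,0],[0,0,0,0,0,0],[0,0,0,0,0,0],[0,0,0,0,0,0]]])

```text
clock: 11.02
tool_pos: [0.5208, -0.1536, 0.1705]
orientation: [-180.0, -0.1, -80.5]
force: [0.4, -0.0, 0.4]
opening: 0.0529
gripper_force: 0.0
```

```bash
python3 - <<'E'
from h import *
from plant import ctrl
o=ctrl.get_obs();print(o["tool_pos"],o["orientation"],o["joint_pos"],o["force"])
go([.520,-.153,.096],[180,0,-80.2])
E
```

```text
[ 0.52084547 -0.15358166  0.17051852] [-1.79952886e+02 -9.00090205e-02 -8.04665611e+01] [  4.32338721   9.15910408 -18.26986316   0.09621801 -62.51597263
   5.16572494] [ 0.44384767 -0.03386991  0.39508472]
row [-0.08  0.08  7.45] [-0.05 -0.09 -0.27] rows>= 1.7871844185634504 0.03983667058358593
```

Converted, 7.4 cm / 60 = 0.1233, 6.5 cm / 60 = 0.1083.

send_rows(plan=[[[0,0,0.0333,0,0,0],[0,0,0.0667,0,0,0],[0,0,0.0917,0,0,0],[0,0,0.1083,0,0,0],[0,0,0.1233,0,0,0],[0,0,0.1233,0,0,0],[0,0,0.1233,0,0,0]]])

```text
clock: 11.6
tool_pos: [0.5213, -0.1535, 0.0968]
orientation: [-179.9, -0.1, -80.3]
force: [0.2, 0.1, -0.1]
opening: 0.0527
gripper_force: 0.0
```

send_rows(plan=[[[0,0,0,0,0,0],[0,0,0,0,0,0],[0,0,0,0,0,0],[0,0,0,0,0,0],[0,0,0,0,0,0],[0,0,0,0,0,0],[0,0,0,0,0,0],[0,0,0,0,0,0]]], fingers=0)

```text
clock: 12.27
tool_pos: [0.5252, -0.1523, 0.0974]
orientation: [-179.5, -0.1, -80.2]
force: [9.4, -0.1, -7.6]
opening: 0.0114
gripper_force: 30.0
```

```bash
cat >arc.py <<'E'
from h import *
from plant import ctrl
# grip point G behind reported TCP by g along tool z; follow handle circle
g=.047
p=[.57737,-.17633,np.radians(9.82)]
o=ctrl.get_obs();A=R.from_euler("xyz",o["orientation"],degrees=True);P=o["tool_pos"]
H=W(p,[.0875,.0314,.084])[0]
e=np.array([np.cos(p[2]),np.sin(p[2]),0]);z=np.array([0,0,1.])
G=P-A.apply([0,0,g]);d=G-H;a=np.degrees(np.arctan2(d[2],-d@e))
print(o["tool_pos"],o["orientation"],"G",G,"r",np.hypot(d[2],d@e),"th",a-17.1,o["force"],o["opening"])
def pose(th,tilt):
    q=np.radians(th+17.1);r=.1496
    Gt=H+e*(-r*np.cos(q))+z*(r*np.sin(q))+(d@np.cross(z,e))*np.cross(z,e)
    B=R.from_rotvec(np.cross(z,e)*tilt,degrees=True)*R.from_euler("xyz",[180,0,-80.2],degrees=True)
    T=Gt+B.apply([0,0,g])
    return T,B,(A.inv().apply(T-P)*100).round(2),(A.inv()*B).as_rotvec(degrees=True).round(1)
E
python3 - <<'E'
from arc import *
for th in np.arange(5.7,46,5):print(th,*pose(th,max(0,th-5.7)*.5)[2:])
E
```

```text
[ 0.52522281 -0.15225497  0.09740079] [-1.79532489e+02 -1.25588666e-01 -8.02335409e+01] G [ 0.5248274  -0.1522185   0.14439911] r 0.14804190014650392 th 6.9784173457056795 [ 9.38549558 -0.10248445 -7.61644356] 0.011394547587239802
5.7 [-0.01  0.32  0.24] [-0.5 -0.1 -0. ]
10.7 [-0.01 -0.05 -0.94] [-3.  -0.1 -0. ]
15.7 [-0.01 -0.51 -2.08] [-5.5 -0.1 -0. ]
20.699999999999996 [-0.   -1.07 -3.16] [-8.  -0.1 -0. ]
25.699999999999996 [-0.   -1.72 -4.18] [-10.5  -0.1  -0. ]
30.699999999999996 [-0.   -2.45 -5.13] [-13.   -0.1  -0. ]
35.699999999999996 [-0.   -3.27 -6.01] [-15.5  -0.1  -0. ]
40.699999999999996 [ 0.   -4.15 -6.8 ] [-18.   -0.1  -0.1]
45.699999999999996 [ 0.   -5.09 -7.51] [-20.5  -0.1  -0.1]
```

Gripped at 30 N, and the fit shows the hinge about 3 mm farther back than I had. I'll compute the arc from the commanded pose with that correction.

```bash
sed -i 's/\.0875,/.0904,/' arc.py; python3 - <<'E'
import arc; from arc import *
print((arc.d@e),a-17.1)
arc.P=np.array([.5208,-.1534,.0967]);arc.A=R.from_euler("xyz",[180,0,-80.3],degrees=True)
for th in [6.5,9,12,15,18,21,24,27,30,33,36,39,42,45]:print(th,*pose(th,max(0,th-6)*.5)[2:])
E
```

```text
[ 0.52522281 -0.15225497  0.09740079] [-1.79532489e+02 -1.25588666e-01 -8.02335409e+01] G [ 0.5248274  -0.1522185   0.14439911] r 0.15069420994052993 th 6.528560429652622 [ 9.38549558 -0.10248445 -7.61644356] 0.011394547587239802
-0.13806046734707875 6.528560429652622
6.5 [-0.05 -0.49 -0.02] [-0.2  0.  -0.1]
9 [-0.05 -0.67 -0.61] [-1.5  0.  -0.1]
12 [-0.05 -0.91 -1.31] [-3.   0.  -0.1]
15 [-0.05 -1.18 -1.99] [-4.5  0.  -0.1]
18 [-0.05 -1.49 -2.66] [-6.   0.  -0.1]
21 [-0.05 -1.84 -3.3 ] [-7.5  0.  -0.1]
24 [-0.05 -2.21 -3.92] [-9.   0.  -0.1]
27 [-0.05 -2.62 -4.52] [-10.5   0.   -0.1]
30 [-0.05 -3.06 -5.09] [-12.    0.   -0.1]
33 [-0.06 -3.53 -5.64] [-13.5   0.   -0.1]
36 [-0.06 -4.02 -6.15] [-15.    0.   -0.1]
39 [-0.06 -4.54 -6.64] [-16.5   0.   -0.1]
42 [-0.06 -5.09 -7.1 ] [-18.    0.   -0.1]
45 [-0.06 -5.65 -7.52] [-19.5   0.   -0.1]
```

Converted, -3.3 cm / 60 = -0.055, -2.66 cm / 60 = -0.0443, -7.5 degrees / 60 = -0.125.

send_rows(plan=[[[0,-0.0083,0,0,0,0],[0,-0.0083,0,0,0,0],[0,-0.0112,-0.01,-0.025,0,0],[0,-0.0152,-0.0217,-0.05,0,0],[0,-0.0197,-0.0333,-0.075,0,0],[0,-0.0248,-0.0443,-0.1,0,0],[0,-0.0307,-0.055,-0.125,0,0],[0,-0.0307,-0.055,-0.125,0,0]]])

```text
clock: 12.93
tool_pos: [0.5368, -0.15, 0.1296]
orientation: [172.1, -0.0, -80.3]
force: [-9.3, -2.9, 3.7]
opening: 0.0111
gripper_force: 30.0
```

```bash
python3 - <<'E'
import arc; from arc import *
print(o["gripper_force"],o["moment"],o["joint_pos"].round(1))
arc.A=R.from_rotvec(np.cross(z,e)*7.5,degrees=True)*R.from_euler("xyz",[180,0,-80.3],degrees=True)
arc.P=np.array([.5208,-.1534,.0967])+R.from_euler("xyz",[180,0,-80.3],degrees=True).apply([0,-.0184,-.033])
print(arc.P)
for th in [21,24,27,30,33,36,39,42,45]:print(th,*pose(th,max(0,th-6)*.5)[2:])
E
```

```text
[ 0.53683441 -0.14995504  0.12962639] [ 1.72060394e+02 -4.98791503e-02 -8.02875025e+01] G [ 0.54322659 -0.14881986  0.17617584] r 0.15080150801811001 th 20.579180426836544 [-9.30361078 -2.88141114  3.66005558] 0.01107923940158754
29.96721625328064 [-0.52794335  3.06092541  0.02464965] [  5.1  17.4 -13.8   0.8 -66.7   4.3]
[ 0.53893694 -0.1502998   0.1297    ]
21 [-0.07  0.   -0.  ] [ 0.   0.  -0.1]
24 [-0.07 -0.29 -0.67] [-1.5  0.  -0.1]
27 [-0.07 -0.62 -1.31] [-3.   0.  -0.1]
30 [-0.07 -0.98 -1.94] [-4.5  0.  -0.1]
33 [-0.08 -1.37 -2.54] [-6.   0.  -0.1]
36 [-0.08 -1.79 -3.11] [-7.5  0.  -0.1]
39 [-0.08 -2.24 -3.66] [-9.   0.  -0.1]
42 [-0.08 -2.72 -4.19] [-10.5   0.   -0.1]
45 [-0.08 -3.23 -4.68] [-12.    0.   -0.1]
```

Converted, -4.68 cm / 60 = -0.078, -4.19 cm / 60 = -0.0698, -10.5 degrees / 60 = -0.175.

send_rows(plan=[[[0,-0.0033,-0.0112,-0.025,0,0],[0,-0.0083,-0.0217,-0.05,0,0],[0,-0.0142,-0.0322,-0.075,0,0],[0,-0.0208,-0.0422,-0.1,0,0],[0,-0.0278,-0.0517,-0.125,0,0],[0,-0.0353,-0.061,-0.15,0,0],[0,-0.0433,-0.0698,-0.175,0,0],[0,-0.0517,-0.078,-0.2,0,0]]])

```text
clock: 13.6
tool_pos: [0.5726, -0.1434, 0.1728]
orientation: [160.1, -0.0, -80.3]
force: [-8.8, 3.3, 6.5]
opening: 0.011
gripper_force: 30.0
```

send_rows(plan=[[[0,0,0,0,0,0],[0,0,0,0,0,0],[0,0,0,0,0,0],[0,0,0,0,0,0]]])

```text
clock: 13.93
tool_pos: [0.5726, -0.1434, 0.1727]
orientation: [160.2, -0.0, -80.3]
force: [-8.1, 2.2, 8.1]
opening: 0.011
gripper_force: 30.0
```

```bash
sed -i 's/\.0904,/.0892,/' arc.py; python3 - <<'E'
import arc; from arc import *
import cv2,pickle
print(o["gripper_force"],o["qvel"].round(2))
D={n:ctrl.snapshot(n) for n in("scene","top")};pickle.dump(D,open("s5.pkl","wb"))
c=cv2.resize(D["scene"]["img"][140:310,235:405,::-1],(600,600),interpolation=cv2.INTER_CUBIC)
cv2.imwrite("pics/a6.png",c)
# predicted cover front-left/right corner for angles
for th in(35,40,45,50,55):
    q=np.radians(th);out=[]
    for y in(.1,-.045):
        dx,dz=-(.0892+.093),.006
        L=[.0892+dx*np.cos(q)+dz*np.sin(q),y,.084-dx*np.sin(q)+dz*np.cos(q)]
        out.append(((proj(D["scene"],W(p,L))[0]-[235,140]+.4)*600/170).round())
    print(th,out)
E
```

```text
[ 0.57262056 -0.14337011  0.1727224 ] [ 1.60197164e+02 -2.41765096e-02 -8.02916994e+01] G [ 0.58831226 -0.14066661  0.216943  ] r 0.15134818863286154 th 44.348968439394085 [-8.09619353  2.15049844  8.08250422] 0.011030335031622507
29.95792329311371 [-0.05 -0.02 -0.02 -0.14  0.24  0.01]
35 [array([308., 306.]), array([379., 214.])]
40 [array([294., 287.]), array([366., 196.])]
45 [array([278., 269.]), array([352., 179.])]
50 [array([260., 251.]), array([336., 164.])]
55 [array([241., 235.]), array([319., 149.])]
```

View pics/a6.png

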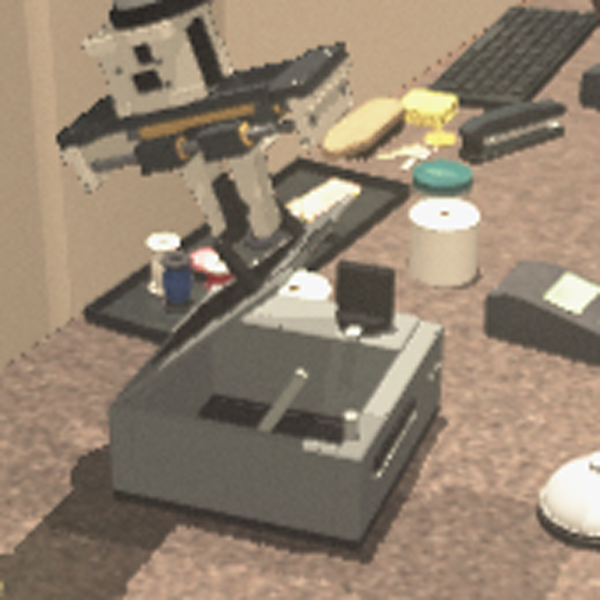

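The cover is open and held in the fingers, with its front corner at about (352,195) against the 45° prediction of (352,179). The grip-point geometry gives 44.3°. The arm is steady at a 30 N grip with forces near 10 N, so I'm handing in.

```bash
python3 -c "
from plant import ctrl
print(ctrl.close_job())"
```

```text
the job is handed in; nothing more can be done
None
```

I turned the release knob to its stop and let it spring back, then raised the cover by its handle to about 44° (from the grip geometry, with a camera check that agreed). The gripper was still holding it steady at 14 s when I handed the job in; the result of the judging was not shown.

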